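# Unlatch and slide back a button drawer's upper tray

## Robot

A 7-joint arm with a two-finger parallel gripper is mounted at the origin on the work surface. World frame = base frame: x ahead of the robot, y to its left, z up, the work surface at z = 0. Lengths are in m, angles in rad, forces in N, time in s.
With the tool pointing down it reaches from about 0.425 to 0.875 m from the base axis. Payload 9.9 kg.
Tool frame: the origin (TCP) lies between the finger pads; the fingertips stand 11 mm ahead of it and the grasp point (between the pads) lies 8 mm behind it; z points along the fingers, y is the direction in which the jaws open and shut (so a half turn about z gives the same grasp; the last joint's range is limited). The gripper opens to 85 mm and grips with 20 to 120 N. Pads are 22 mm wide; open, the fingers measure 114 mm over their backs; the gripper's body (76 mm by 85 mm) begins 54 mm behind the grasp point. The pads swing forward as they close: fully open they stand 13 mm farther back than shut.
Start: joints at [1.094, 0.576, 0.025, 1.437, -0.015, 1.129, -0.057], TCP at [0.258, -0.624, 0.242] pointing down, gripper open.
Joint ranges: [-2.76, 2.76], [-0.34, 2.15], [-1.52, 1.57], [0.19, 2.46], [-1.09, 4.23], [0.17, 1.99], [-2.82, 2.82]. Speed limits (rad/s): [2.22, 2.22, 3.01, 3.01, 3.14, 3.14, 3.14].

## Interface

Orientations are given as a unit quaternion [x, y, z, w].
In Python, from station import manip gives the robot as it stands.
- The arm moves only by the tool step_arm, never from a script. Its argument "rows" is text: rows parted by semicolons, each of 7 numbers parted by spaces: the shift along the world's x, y, z in cm, then the turn, a rotation vector about the world's x, y, z in degrees, then the finger opening in cm, from 0 to 8.54. In form: tx ty tz ax ay az hand; .... A call has 1 to 20 rows; each row shifts and turns the commanded pose from where the row before left it; what a row does not reach is not made up. A row lasts 1/8 s, in which the tool goes at most 62.5 mm and 10.7 degrees, less where a joint would pass 70% of its speed; a pose out of reach is approached as far as the arm can. A call with a gripper value outside its range is refused whole. The fingers move at their own pace and stop on an object; "grip_force" is the grip in N (left out, the last holds). Time passes only in rows, so rows that do not move let the fingers close. It gives the time, the measured TCP pose, the force and the opening at its end, in the units of the state.
- manip.observe(): the state, without advancing time (a new reading comes with each control period).
- manip.capture(name): name is "scene" or "top" or "wrist"; returns the picture (400x640x3 uint8, red, green, blue); there is no depth.
- manip.camera_params(name): a dict with "fx", "fy", "cx", "cy" (pixels), "pose" (4x4, takes a point from camera to world coordinates). Camera axes: x right, y up, looking along -z (the intrinsics and any distortion apply to the point x, -y, -z); pixel columns grow to the right and rows downward; lengths in m; the calibration is good to about 2 mm. A picture is of the moment at which its call begins: read the wrist's pose just before it. camera_params takes no time and is no camera call; for the wrist camera it gives the pose at the moment of the call.
- manip.hand_in(): hands the job in, once; it reports no verdict.
Trained networks look in the newest picture that a camera, given by its name, has taken for a name from the list of things; names that differ only in an ending like _2 or _b are one class to them, and where a whole thing is asked for, a point or a joint stands for the part that bears it (a point fixed in the world has none). Each returns a list of dicts, best first, with "score" (0 to 1); they miss things now and then, are a little off and sometimes report something else, mostly with a low value. They report only what shows in the picture. A call takes as long as a camera call.
- manip.find_in(target, camera): "xyz" ([x, y, z] in m, in world coordinates, good to about 4 mm: the middle of the surface that is visible of it).
The state is a dict: "t": time; "joint_pos": joint angles; "joint_vel": joint speeds; "tau": joint torques, N m; "eef_pos": TCP position; "tool_rot": TCP orientation; "ft_force": force on the tool from outside, world axes, zero at the start; "wrist_torque": the same for the moment, N m; "width": opening from 0.0 (shut) to 1.0 (fully open).
Only numpy, scipy, OpenCV 4.12 (cv2) and the standard library are available. Lean on these libraries where they do the work, as an engineer would, in place of code of your own. Each camera call takes 0.05 s, during which the arm holds its last target.

## Task

Press the spring latch in the drawer's side rail fully down with a fingertip and, while holding it down, push the upper button tray along its rails away from the latch, all the way to the end stops, so that the lower compartments behind it are uncovered and the latch springs back up and locks the tray there. Only press and push: do not lift the tray off its rails or slam it, and leave the jar, tube, spool and tape measure standing where they are.

Things in the scene. Friction and masses are not known exactly. Their poses are not given: they have to be found in the camera images.
- drawer: Aluminium drawer set down and fixed on the counter, 320 (its x) x 220 (its y) x 60 mm high; origin: centre of its underside. Both side walls are 20 mm wide rails, flat top 60 mm up, centred at y = -100 and +100 mm. +x: the way the upper tray slides, from the drawer front (panel with bar handle, -x end, 60 mm high) to the 18 mm high steel end stops on the rails. Lower compartments lie below 40 mm.
- tray_face (a point): Upper tray (aluminium box, 150 mm long in drawer x, 220 wide, felt cells of buttons, 0.8 kg; rests on the rails, slides against 2 to 4 N, could be lifted off): point on the outer face of its rear wall (towards drawer -x) over the latch's rail (drawer y = -100 mm), 90 mm above the counter. That wall is upright, flat, as wide as the drawer, and reaches from 68 to 108 mm above the counter.
- tray (a joint): How far the upper tray has slid along drawer +x, m. Starts near 0, locked by the latch with about 4 mm of play each way; 0.100 is the second locked place (same play); the end stops are met at 0.103. From about 0.006 on, the tray's runner rides over the latch's nose and keeps the latch down by itself until the second place.
- latch_pad (a point): Top centre of the spring latch's press pad: ribbed steel block, 42 mm long (drawer x), 16 wide, standing out of the rail at drawer y = -100 mm, just behind the tray's rear wall. Its top is 74 mm above the counter when up (14 above the rail), 66 fully down. With the tray at its start the pad's front end is about 6 mm behind that wall. Nothing stands above it or behind it.
- latch (a joint): How far the latch is pressed down, m: 0 up, 0.008 fully down (firm stop). Spring: 1.5 N at first, 4.5 N at the end. Its nose, under the tray 120 mm ahead of the rear wall, stands 7 mm into a notch of the tray's runner: the tray passes only with the latch pressed more than 0.007. It springs up by itself when the second notch comes over it.
- jar: Lidded glass jar, 60 mm diameter, 85 mm high, loose, standing beside the latch's rail; origin at the centre of its underside. Leave alone.
- tube: Lidded grey tube, 32 mm diameter, 75 mm high, loose, standing beside the latch; origin at the centre of its underside. Leave alone.
- spool: Wooden thread spool, 44 mm diameter, 55 mm high, loose, standing off the drawer front; origin at the centre of its underside. Leave alone.
- tape: Round black tape measure, 60 mm diameter, 21 mm high, loose, lying beside the other rail; origin at the centre of its underside. Leave alone.

How it is judged:
On the way, in this order (a step that is already met when the one before it is completed fails the run):
1. the latch is pressed fully down with the fingers while the tray is still at its first place (value of joint latch above 0.0065 m and value of joint tray below 0.012 m and contact force between the fingers and latch above 0.5 N), for 0.03 s.
2. the tray has been slid past the latch's first notch (value of joint tray above 0.015 m and value of joint latch above 0.0055 m), for 0.02 s.
At the end, for the whole second after the job is handed in: The tray stands at its second place at the end stops (joint tray over 0.0945), at rest on its rails (not raised by more than 2.5 mm), the latch is up in the second notch (joint latch under 0.0015), and jar, tube, spool and tape measure stand upright within 20 mm of where they were (value of joint tray above 0.0945 m and value of joint latch below 0.0015 m and height (world z) of tray_face below 0.0925 m and velocity of joint tray between -0.005 and 0.005 m/s and distance of each of jar, tube, spool, tape from where it was at the start of the episode below 0.02 m and angle between each of jar, tube, spool, tape's own z axis and vertical below 0.2 rad); the robot touches nothing.
It fails at once if the tray is lifted off its rails (more than 6 mm) (height (world z) of tray_face above 0.096 m).
It fails at once if the tray is slammed along its rails (faster than 0.4 m/s) (velocity of joint tray above 0.4 m/s).
It fails at once if the jar, tube, spool or tape measure is moved more than 20 mm or lifted (distance of any of jar, tube, spool, tape from where it was at the start of the episode above 0.02 m).
It also fails if it takes over 38 s, if anything falls off the work surface, if the arm or the gripper's body presses on something with over 40 N, if the wrist force passes 120 N, or if a joint passes its speed limit or range.

## Working session

There is one attempt and no reset: what is moved stays moved. The work goes in short steps, Python scripts to look and compute and a tool call to move; the robot and the scene stay as the last step left them, time stands still between calls to the robot, and variables do not carry over. Pictures are saved under pics/ and viewed, and the job is handed in when it is done.

Besides the shell and the picture viewer there is one more tool, called after ">>>" by a JSON object that holds its "name" and its "arguments". step_arm: Moves the arm, as the interface text tells. Its arguments: {"type":"object","properties":{"rows":{"type":"string"},"grip_force":{"type":"number"}},"required":["rows"]}

```bash
mkdir -p pics
python3 - <<'E'
from station import manip
import cv2
o=manip.observe();print(o['t'],o['eef_pos'],o['tool_rot'],o['width'])
for c in ['scene','top']:
    im=manip.capture(c);cv2.imwrite(f'pics/{c}0.png',im[:,:,::-1])
    for t in ['latch_pad','tray_face','drawer','jar','tube','spool','tape']:
        try:
            r=manip.find_in(t,c);print(c,t,[(x['xyz'],x['score']) for x in r[:2]])
        except Exception as e: print(c,t,e)
print(manip.observe()['t'])
E
```

```text
0.0 [ 0.25819109 -0.62319096  0.24143356] [ 9.80770953e-01  1.95160574e-01 -2.13948887e-04 -8.01877999e-04] 0.999937686197483
scene latch_pad [([0.5413, 0.1272, 0.0761], 0.66)]
scene tray_face [([0.4724, 0.01, 0.0931], 0.85)]
scene drawer [([0.5067, 0.0304, 0.057], 0.87)]
scene jar [([0.4191, 0.1982, 0.0555], 0.75)]
scene tube [([0.5677, 0.2193, 0.0535], 0.95)]
scene spool [([0.7023, 0.0833, 0.0373], 0.64)]
scene tape [([0.5509, -0.1476, 0.0191], 0.5)]
top latch_pad [([0.5342, 0.1255, 0.0747], 0.66)]
top tray_face [([0.4675, -0.0053, 0.0774], 0.59)]
top drawer [([0.451, -0.007, 0.0636], 0.77), ([0.5415, 0.1211, 0.076], 0.51)]
top jar [([0.4086, 0.1785, 0.081], 0.56)]
top tube [([0.5638, 0.2072, 0.0792], 0.85)]
top spool [([0.698, 0.0742, 0.0529], 0.66), ([0.542, 0.1209, 0.0773], 0.19)]
top tape [([0.5401, -0.1446, 0.0212], 0.67), ([0.6973, 0.075, 0.0544], 0.67)]
0.8
```

View pics/scene0.png

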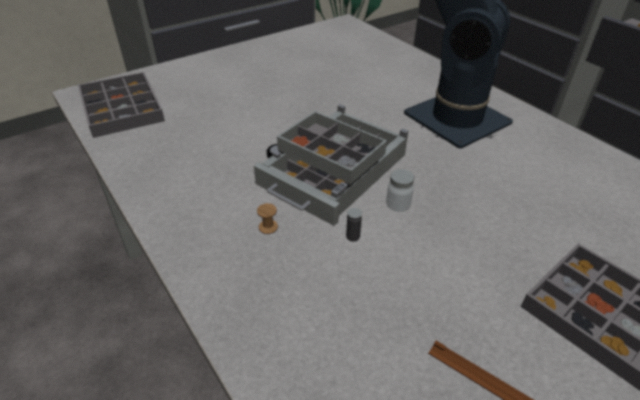

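View pics/top0.png

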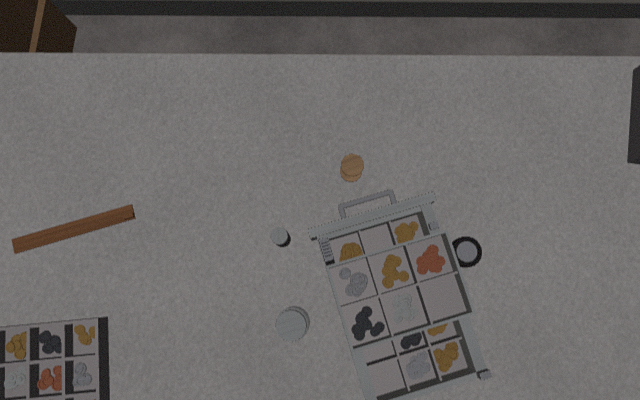

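Run:
```python
from station import manip
import cv2,numpy as np
im=cv2.imread('pics/top0.png')
c=im[180:400,260:500];cv2.imwrite('pics/crop0.png',cv2.resize(c,None,fx=2.7,fy=2.7,interpolation=cv2.INTER_CUBIC))
p=manip.camera_params('top');print({k:(v if k!='pose' else np.round(v,3).tolist()) for k,v in p.items()})
```

```text
{'fx': 471.4835903359421, 'fy': 471.4835903359421, 'cx': 327.5002856970992, 'cy': 208.90101916182434, 'pose': [[0.007, 0.988, -0.152, 0.479], [-1.0, 0.007, -0.002, 0.121], [-0.001, 0.152, 0.988, 0.919], [0.0, 0.0, 0.0, 1.0]]}
```

View pics/crop0.png

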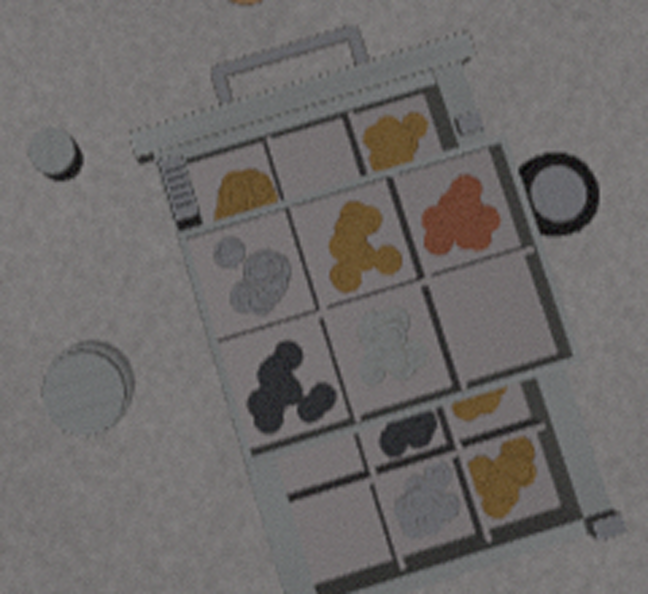

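```bash
cat > h.py <<'E'
from station import manip
import numpy as np
def ray(cam,u,v,z):
    p=manip.camera_params(cam);T=np.array(p['pose'])
    d=T[:3,:3]@np.array([(u-p['cx'])/p['fx'],-(v-p['cy'])/p['fy'],-1])
    o=T[:3,3];return o+d*(z-o[2])/d[2]
E
python3 - <<'E'
from h import *
def q(n,x,y,z): 
    r=ray('top',x/2.7+260,y/2.7+180,z);print(n,r.round(4));return r
for n,x,y,z in [('padBL',163,165,.074),('padBR',185,160,.074),('padFL',177,222,.074),('padFR',201,217,.074)]:q(n,x,y,z)
a=q('trL',185,238,.108);b=q('trR',500,145,.108);c=q('tfL',252,452,.108);d=q('tfR',571,355,.108)
f=q('fL',133,140,.06);g=q('fR',472,45,.06)
for s,e in [(b,a),(d,c),(g,f)]:
    w=e-s;print(np.linalg.norm(w),np.degrees(np.arctan2(w[1],w[0])))
for s,e in [(a,c),(b,d)]:
    w=e-s;print(np.linalg.norm(w),np.degrees(np.arctan2(w[1],w[0])))
q('jar',85,392,.085);q('tube',53,152,.075);q('spool',245,-30,.055)
E
```

```text
padBL [0.5506 0.1352 0.074 ]
padBR [0.554  0.1206 0.074 ]
padFL [0.513  0.1256 0.074 ]
padFR [0.5164 0.1098 0.074 ]
trL [0.5016 0.1203 0.108 ]
trR [ 0.562  -0.0808  0.108 ]
tfL [0.3709 0.0781 0.108 ]
tfR [ 0.4308 -0.121   0.108 ]
fL [0.5686 0.1559 0.06  ]
fR [ 0.6356 -0.0756  0.06  ]
0.20992962827707007 106.72905520673238
0.20789369885252773 106.77075978663298
0.24106156770790138 106.13548948598572
0.13739718220455893 -162.11159035175734
0.13721975025947664 -162.9602894130824
jar [0.4041 0.1835 0.085 ]
tube [0.5587 0.2084 0.075 ]
spool [0.6885 0.0797 0.055 ]
```

>>> {"name": "step_arm", "arguments": {"rows": "2 4 0 0 0 -1 0;2 4 0 0 0 -1 0;2 4 0 0 0 -1 0;2 4 0 0 0 -1 0;2 4 0 0 0 -1 0;2 4.5 0 0 0 -0.7 0;2 4.5 0 0 0 0 0;2 4.5 0 0 0 0 0;2 4.5 0 0 0 0 0;2 4.5 0 0 0 0 0;2 4.5 0 0 0 0 0;2 4.5 0 0 0 0 0;2 4.5 0 0 0 0 0;2 4.5 0 0 0 0 0;0 4.5 0 0 0 0 0;0 4.5 0 0 0 0 0;0 4 0 0 0 0 0;0 2 -2 0 0 0 0;0 0 0 0 0 0 0", "grip_force": 40}}

```text
t: 3.18
eef_pos: [0.5374, 0.133, 0.2213]
tool_rot: [0.989, 0.148, -0.001, -0.0]
ft_force: [0.1, -0.5, 0.4]
width: -0.004
```

Run:
```python
from h import *
import cv2
im=manip.capture('wrist');cv2.imwrite('pics/w1.png',im[:,:,::-1])
for t in ['latch_pad','tray_face']:
    print(t,manip.find_in(t,'wrist')[:2])
p=manip.camera_params('wrist');np.save('w1.npy',p['pose']);print(p['fx'],p['cx'],p['cy'],np.round(p['pose'],3),manip.observe()['eef_pos'])
```

```text
latch_pad [{'xyz': [0.5437, 0.129, 0.0709], 'score': 0.89}]
tray_face [{'xyz': [0.4271, 0.1896, 0.0599], 'score': 0.62}, {'xyz': [0.5021, -0.0244, 0.0908], 'score': 0.58}]
315.59812606167395 321.3932243435697 199.09798798025136 [[ 0.287  0.913  0.29   0.613]
 [-0.958  0.274  0.088  0.151]
 [ 0.001 -0.303  0.953  0.355]
 [ 0.     0.     0.     1.   ]] [0.53873393 0.13003221 0.222817  ]
```

View pics/w1.png

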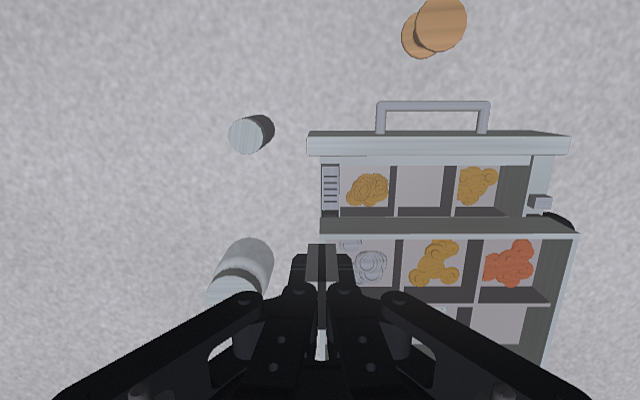

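Run:
```python
import cv2
im=cv2.imread('pics/w1.png');c=im[120:260,280:420];cv2.imwrite('pics/w1c.png',cv2.resize(c,None,fx=4,fy=4,interpolation=cv2.INTER_CUBIC))
```

```text
(no output)
```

View pics/w1c.png

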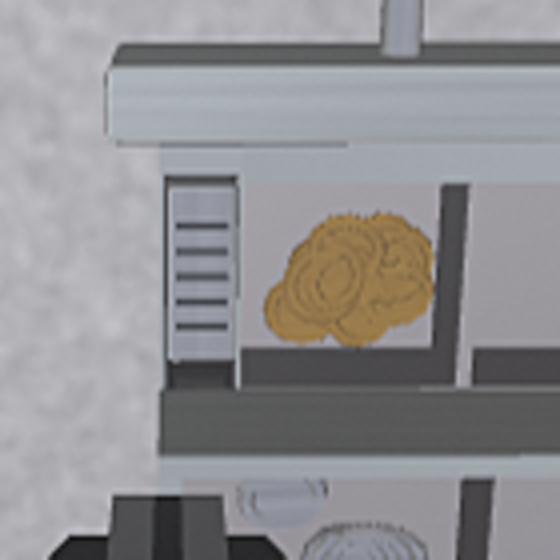

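Run:
```python
from h import *
def q(n,x,y,z): 
    r=ray('wrist',x/4+280,y/4+120,z);print(n,r.round(4));return r
bl=q('bl',171,185,.074);br=q('br',236,185,.074);fl=q('fl',171,360,.074);fr=q('fr',236,360,.074)
print('ctr',(bl+br+fl+fr)/4,np.linalg.norm(bl-fl),np.linalg.norm(bl-br))
a=q('wallbot',200,390,.068);b=q('walltop',200,456,.108);c=q('walltopR',540,456,.108)
s=np.array([np.cos(np.radians(-163)),np.sin(np.radians(-163)),0]);o=np.array([.535,.1245,0]);
for w in (a,b,fl,fr,bl,c):print((w-o)@s)
w=a*0+b-c;print(np.degrees(np.arctan2(w[1],w[0])))
# fingertips middle
print(manip.observe()['t'],manip.observe()['eef_pos'])
```

```text
bl [0.5575 0.133  0.074 ]
br [0.5617 0.1189 0.074 ]
fl [0.5173 0.1208 0.074 ]
fr [0.5217 0.1061 0.074 ]
ctr [0.53951924 0.1197045  0.074     ] 0.04199071090649551 0.014703017395690928
wallbot [0.5098 0.1112 0.068 ]
walltop [0.5098 0.1123 0.108 ]
walltopR [0.5306 0.043  0.108 ]
0.027947132410514063
0.02764652972370335
0.018034270457973216
0.018119283720663237
-0.02395610693264081
0.02805174746770425
106.67930544630278
3.325 [0.53873393 0.13003221 0.222817  ]
```

>>> {"name": "step_arm", "arguments": {"rows": "-1.1 -1 -1 0 0 0 0;0 0 -3 0 0 0 0;0 0 -4 0 0 0 0;0 0 -3 0 0 0 0;0 0 -1.7 0 0 0 0;0 0 0 0 0 0 0;0 0 0 0 0 0 0"}}

```text
t: 4.2
eef_pos: [0.5282, 0.1208, 0.0964]
tool_rot: [0.989, 0.146, 0.001, 0.0]
ft_force: [-0.1, 0.7, 0.2]
width: 0.005
```

Run:
```python
from h import *
import cv2
im=manip.capture('wrist');
cv2.imwrite('pics/w2.png',cv2.resize(im[100:300,200:440,::-1],None,fx=3,fy=3,interpolation=cv2.INTER_CUBIC))
```

```text
(no output)
```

View pics/w2.png

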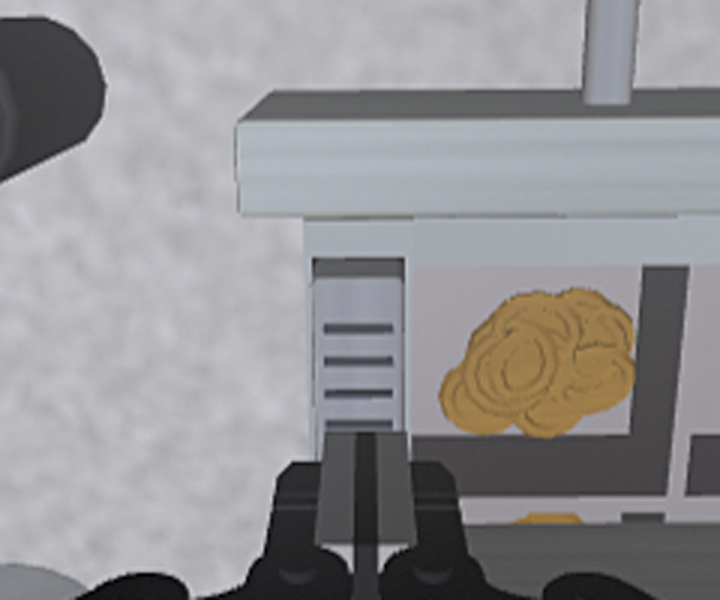

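The shut fingers (columns 320–410, row 435 in the crop) stand over the pad's front half, centred to about 1–2 mm, and behind the tray wall. Next I press down.

>>> {"name": "step_arm", "arguments": {"rows": "0 0 -0.8 0 0 0 0;0 0 -0.4 0 0 0 0;0 0 -0.3 0 0 0 0;0 0 0 0 0 0 0"}}

```text
t: 4.75
eef_pos: [0.5275, 0.1214, 0.0802]
tool_rot: [0.989, 0.146, 0.0, 0.0]
ft_force: [0.1, -0.5, 2.5]
width: -0.0
```

>>> {"name": "step_arm", "arguments": {"rows": "0 0 -0.2 0 0 0 0;0 0 -0.2 0 0 0 0;0 0 0 0 0 0 0"}}

```text
t: 5.12
eef_pos: [0.5276, 0.1213, 0.077]
tool_rot: [0.989, 0.146, 0.0, 0.0]
ft_force: [-1.6, -2.1, 12.6]
width: -0.004
```

>>> {"name": "step_arm", "arguments": {"rows": "-0.29 -0.09 0 0 0 0 0;-0.29 -0.09 0 0 0 0 0;-0.29 -0.09 0 0 0 0 0;0 0 0 0 0 0 0"}}

```text
t: 5.62
eef_pos: [0.5205, 0.1196, 0.0771]
tool_rot: [0.989, 0.146, 0.002, -0.001]
ft_force: [4.2, 1.8, 5.9]
width: 0.002
```

>>> {"name": "step_arm", "arguments": {"rows": "-0.1 -0.03 -0.1 0 0 0 0;-0.29 -0.09 0 0 0 0 0;-0.29 -0.09 0 0 0 0 0;0 0 0 0 0 0 0"}}

```text
t: 6.12
eef_pos: [0.5154, 0.1181, 0.0768]
tool_rot: [0.989, 0.146, 0.004, -0.001]
ft_force: [6.0, 2.2, 10.6]
width: 0.0
```

>>> {"name": "step_arm", "arguments": {"rows": "-0.29 -0.09 0 0 0 0 0;-0.29 -0.09 0 0 0 0 0;0 0 0 0 0 0 0"}}

```text
t: 6.5
eef_pos: [0.507, 0.1153, 0.0756]
tool_rot: [0.989, 0.146, 0.001, -0.0]
ft_force: [4.8, 1.1, 1.6]
width: 0.002
```

Run:
```python
from h import *
import cv2
im=manip.capture('wrist');
cv2.imwrite('pics/w3.png',cv2.resize(im[100:300,200:440,::-1],None,fx=3,fy=3,interpolation=cv2.INTER_CUBIC))
im=manip.capture('scene')
cv2.imwrite('pics/s3.png',cv2.resize(im[80:260,230:430,::-1],None,fx=3,fy=3,interpolation=cv2.INTER_CUBIC))
```

```text
(no output)
```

View pics/w3.png

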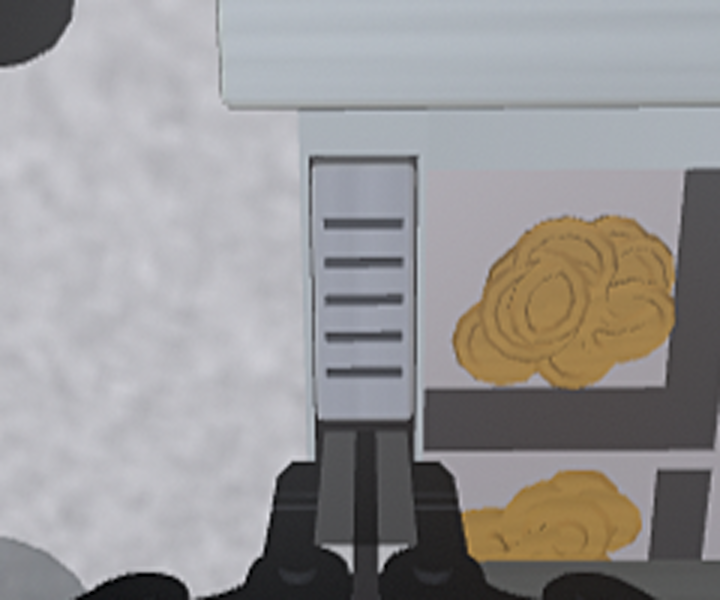

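View pics/s3.png

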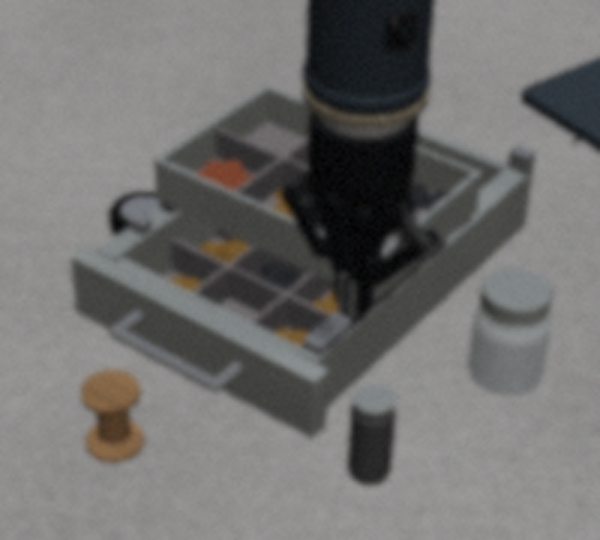

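>>> {"name": "step_arm", "arguments": {"rows": "-0.48 -0.14 0 0 0 0 0;-0.96 -0.29 0 0 0 0 0;-0.96 -0.29 0 0 0 0 0;-0.96 -0.29 0 0 0 0 0;-0.96 -0.29 0 0 0 0 0;-0.96 -0.29 0 0 0 0 0;-0.96 -0.29 0 0 0 0 0;-0.48 -0.14 0 0 0 0 0;0 0 0 0 0 0 0"}}

```text
t: 7.72
eef_pos: [0.4376, 0.0943, 0.0752]
tool_rot: [0.989, 0.146, -0.001, 0.0]
ft_force: [0.7, -0.3, 0.3]
width: 0.002
```

>>> {"name": "step_arm", "arguments": {"rows": "-0.48 -0.14 0 0 0 0 0;-0.48 -0.14 0 0 0 0 0;-0.19 -0.06 0 0 0 0 0;0 0 0 0 0 0 0"}}

```text
t: 8.22
eef_pos: [0.427, 0.0912, 0.0753]
tool_rot: [0.989, 0.146, -0.0, -0.0]
ft_force: [1.4, 0.7, 0.1]
width: 0.001
```

Run:
```python
from h import *
import cv2
im=manip.capture('wrist');
cv2.imwrite('pics/w4.png',cv2.resize(im[:300,200:440,::-1],None,fx=2,fy=2,interpolation=cv2.INTER_CUBIC))
```

```text
(no output)
```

View pics/w4.png

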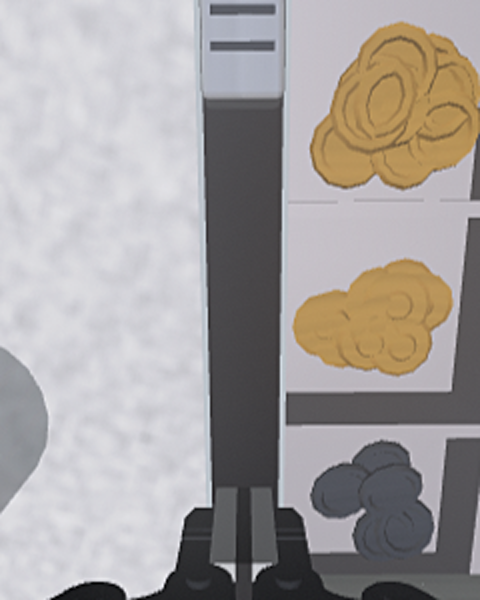

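>>> {"name": "step_arm", "arguments": {"rows": "-0.24 -0.07 0 0 0 0 0;-0.24 -0.07 0 0 0 0 0;0 0 0 0 0 0 0"}}

```text
t: 8.65
eef_pos: [0.4266, 0.0913, 0.0759]
tool_rot: [0.989, 0.146, 0.004, -0.001]
ft_force: [13.0, 3.6, -4.1]
width: 0.001
```

>>> {"name": "step_arm", "arguments": {"rows": "0.48 0.14 0 0 0 0 0;0.48 0.14 0 0 0 0 0;0.96 0.29 0 0 0 0 0;0.96 0.29 0 0 0 0 0;0 0 3 0 0 0 0;0 0 5 0 0 0 0;0 0 5 0 0 0 0;3 0 3 0 0 0 0;3 0 0 0 0 0 0;3 0 0 0 0 0 0;0 0 0 0 0 0 0"}}

```text
t: 10.02
eef_pos: [0.5431, 0.0983, 0.2349]
tool_rot: [0.989, 0.146, 0.0, -0.0]
ft_force: [-1.4, 0.1, -0.8]
width: 0.002
```

Run:
```python
from h import *
import cv2
im=manip.capture('wrist');cv2.imwrite('pics/w5.png',im[:,:,::-1])
np.save('w5.npy',manip.camera_params('wrist')['pose'])
im=manip.capture('scene')
cv2.imwrite('pics/s5.png',cv2.resize(im[80:260,230:430,::-1],None,fx=3,fy=3,interpolation=cv2.INTER_CUBIC))
for t in ['latch_pad','tray_face','jar','tube','spool','tape']:
    for c in ['wrist','scene']:print(t,c,manip.find_in(t,c)[:1])
```

```text
latch_pad wrist [{'xyz': [0.5455, 0.1274, 0.0697], 'score': 0.79}]
latch_pad scene [{'xyz': [0.5415, 0.1274, 0.0764], 'score': 0.6}]
tray_face wrist [{'xyz': [0.4601, -0.0833, 0.0949], 'score': 0.89}]
tray_face scene [{'xyz': [0.3809, -0.0093, 0.0915], 'score': 0.71}]
jar wrist [{'xyz': [0.4183, 0.1814, 0.0768], 'score': 0.58}]
jar scene [{'xyz': [0.4189, 0.1989, 0.0531], 'score': 0.67}]
tube wrist [{'xyz': [0.5651, 0.2028, 0.0723], 'score': 0.94}]
tube scene [{'xyz': [0.568, 0.2187, 0.0532], 'score': 0.78}]
spool wrist [{'xyz': [0.6976, 0.0791, 0.053], 'score': 0.74}]
spool scene [{'xyz': [0.7053, 0.0839, 0.0412], 'score': 0.64}]
tape wrist [{'xyz': [0.5409, -0.1409, 0.0175], 'score': 0.68}]
tape scene [{'xyz': [0.3762, -0.0083, 0.0898], 'score': 0.72}]
```

View pics/w5.png

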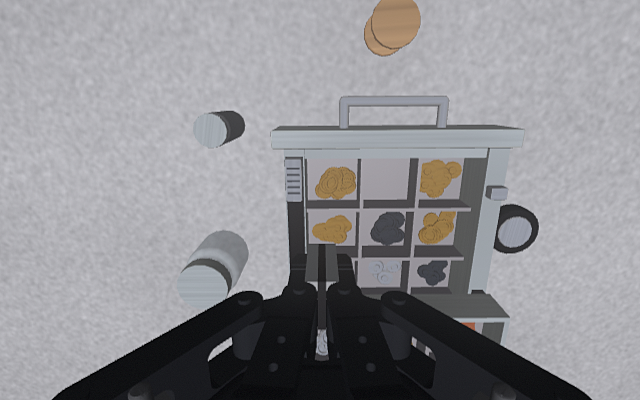

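View pics/s5.png

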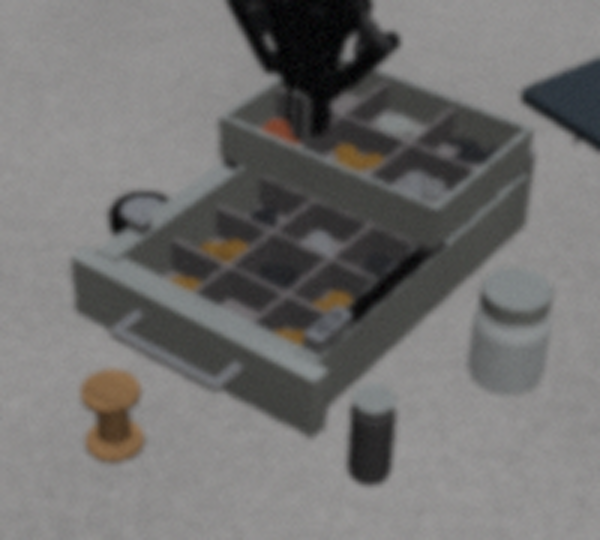

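Run:
```python
import cv2,numpy as np
from h import *
a=manip.capture('scene')[:,:,::-1];cv2.imwrite('pics/s6.png',a)
t=manip.capture('top')[:,:,::-1];cv2.imwrite('pics/top6.png',t)
s0=cv2.imread('pics/scene0.png')
f=lambda i:cv2.resize(i[165:225,310:390],None,fx=5,fy=5,interpolation=cv2.INTER_CUBIC)
w1=cv2.imread('pics/w1.png')[145:225,300:360];w5=cv2.imread('pics/w5.png')[140:220,265:325]
g=lambda i:cv2.resize(i,None,fx=3.75,fy=3.75,interpolation=cv2.INTER_CUBIC)
cv2.imwrite('pics/cmp.png',np.hstack([f(s0),f(a)]))
w=np.hstack([g(w1),g(w5)]);cv2.imwrite('pics/cmpw.png',w)
c=t[180:400,260:500];cv2.imwrite('pics/crop6.png',cv2.resize(c,None,fx=2.7,fy=2.7,interpolation=cv2.INTER_CUBIC))
```

```text
(no output)
```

View pics/cmp.png

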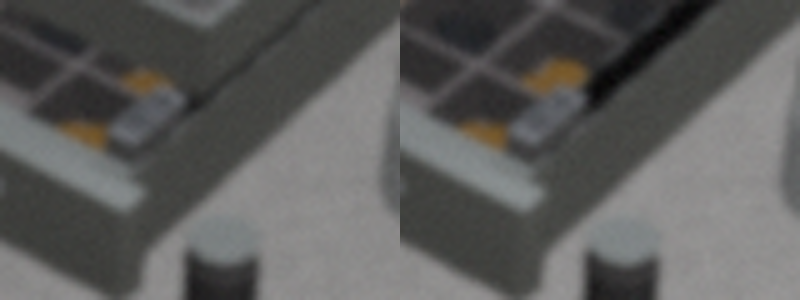

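View pics/cmpw.png

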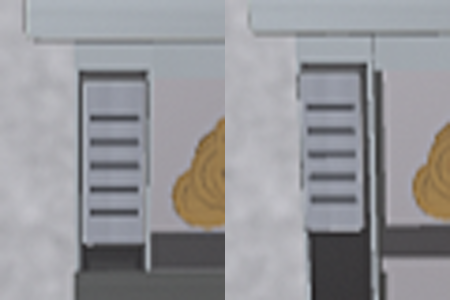

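View pics/crop6.png

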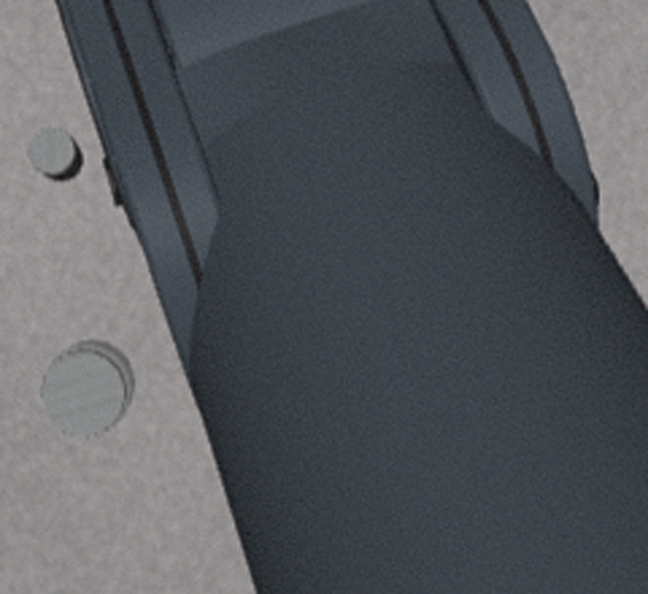

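Run:
```python
import cv2,numpy as np
L=lambda p:cv2.imread(p,0)
u=lambda i:cv2.resize(i[150:225,310:390],None,fx=3,fy=3,interpolation=cv2.INTER_CUBIC)
s0=u(L('pics/scene0.png'));s6=u(L('pics/s6.png'))
s3=L('pics/s3.png')[(150-80)*3:(225-80)*3,(310-230)*3:(390-230)*3]
t=s0[(183-150)*3:(194-150)*3,(332-310)*3:(345-310)*3]
for n,i in [('0',s0),('3 down',s3),('6 now',s6)]:
    r=cv2.matchTemplate(i[70:160,40:130],t,cv2.TM_CCOEFF_NORMED);_,m,_,l=cv2.minMaxLoc(r);print(n,m,np.array(l)+[40,70])
```

```text
0 1.0 [66 99]
3 down 0.8614926338195801 [ 67 104]
6 now 0.9930983781814575 [66 99]
```

```bash
python3 -c "
from station import manip
o=manip.observe();print(o['t'],o['eef_pos'],o['ft_force']);manip.hand_in()"
```

```text
10.825 [0.54138848 0.09841983 0.23531646] [ 0.0763801  -0.03141939 -1.01577117]
the job is handed in; nothing more can be done
```

I pressed the latch down to its firm stop with the shut fingertips (12.6 N). I then slid the fingers forward onto the tray's rear wall and pushed the tray about 0.1 m along its rails, until the force jumped to about 13 N at the end stops. After that I backed off, lifted clear and handed in at t = 10.8 s; no verdict was reported.

**Latch:** In the last scene picture the pad is back at its starting height. Template matching at 3x enlargement put it at the starting pixel row (99), against row 104 while it was pressed.

**Tray:** It sits at the far end with the lower compartments uncovered. My estimate from finger travel, with wall contact taken at about 9 mm, is 96 mm ± 2 mm. The network's tray point moved only about 93 mm, within its 4 mm accuracy. The raised latch and the hard stop both say it is locked at the second place.

**Loose things:** The jar, tube and spool were found within a few mm of their starting positions in the scene view, and the tape in the wrist view. One scene reading placed the tape on the tray. I took that as a false detection, since the pictures show it where it was.

**Not checked:** The final top picture was blocked by the arm, so I did not check the tray from above.

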